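# Lift the sagging bolt over its bent keeper and hold the stock cage gate ajar

### The job

Open the wire stock cage on the packing bench and hold its self-closing gate ajar, about 10 cm open at its free edge, so that a returned carton can be posted in. The barrel bolt has sagged and its notch has dropped over the bent-up lip of the keeper: take it by its knob, lift it and keep it lifted while you draw it fully out of the keeper, without wrenching it against the keeper. Finish while still holding the gate ajar in the gripper, and leave the goods and tools lying about as they are.

Things in the scene. Friction and masses are not known exactly. Their poses are not given: they have to be found in the camera images.
- cage: grey steel wire-mesh stock cage fixed to the bench, 400 wide (y) x 288 deep (x) x 240 mm high, black cartons inside. Origin on the bench under its middle; x to the back, so the gate is on its -x face, 148 mm from the origin; +y is the hinge side, -y the keeper side. Place and yaw differ each time; the gate faces roughly the robot's right (world -y).
- gate: the gate: 16 mm thick tube frame with wire mesh, 20 to 232 mm above the bench. Origin: front corner of its free edge, at bench height. Its axes turn with it: -x out of its front face, +y from the free edge to the vertical hinge axis (at y = +352 mm; (-148, +178) mm in the cage's frame), z up. Opens outwards, clockwise seen from above; a spring pulls it shut, 3 to 4 N at the knob; the bolt locks it.
- bolt: the barrel bolt, a steel rod 18 mm thick lying along its y in two stretched guide loops on the gate (the loops stand 36 mm out from the gate's face). Origin on the rod's axis behind the knob; axes as the gate's. The nose ends 142 mm to -y; it is 22 mm long, and behind it a notch 14 mm long, 9 mm deep in the underside sits over the keeper's lip.
- bolt_draw (a joint): how far the bolt is drawn along itself, along the gate's +y (towards the hinge), m: 0 fully thrown, 0.050 the stop. 0 to 0.005 at the start; unlifted it goes only to 0.008, where the notch catches on the lip. The nose is out of the keeper from 0.034 on. Slides with about 2 N and stays where it is left.
- bolt_lift (a joint): how far the bolt is lifted straight up in its guide loops, m: 0 sagged (falls back by its own weight, 3 to 5 N), 0.015 against the top of the loops. It must stay above about 0.008 until the nose has passed the lip (bolt_draw above 0.034).
- bolt_knob (a point): centre of the bolt's knob: a dark steel cylinder 24 mm thick, 30 mm long, lying level along the point's x; 45 mm in front of the rod's axis, 65 mm in front of the gate's face, 184 mm above the bench when sagged, 250 mm from the hinge axis along the gate when fully thrown. Axes as the gate's. The space above, below and beside it is clear, so it can be pinched from above with the fingers either side of it along y.
- keeper: steel strap box on the cage's -y front post into which the nose goes, 20 mm along the bolt, 36 mm out from the post, fixed. Its gate-side edge is bent up into a lip 4 mm thick; origin at the middle of the lip's top edge, 182.5 mm above the bench, 7.5 mm higher than the underside of the sagged bolt.
- gate_edge (a point): the gate's free edge, front corner, 126 mm above the bench (straight above the gate's origin); turns with the gate.
- gate_jamb (a point): fixed point on the cage where gate_edge is when the gate is shut; the distance between the two is how far the gate is open at its free edge.
- carton_low: black carton 190 (x) x 95 x 32 mm, flat on the bench in front of the gate, another on top of it; origin under its middle. It stands clear of the gate when that is ajar, but not when it is swung wide. To be left alone.
- carton_top: the like carton lying on carton_low. To be left alone.
- carton_single: a like black carton alone on the bench beyond. To be left alone.
- tape_roll: brown tape roll, 110 mm across, 48 mm high, flat on the cage's roof; origin under its middle. To be left alone.
- label_roll: white label roll, 96 mm across, 50 mm high, on the bench; origin under its middle. To be left alone.
- pen_mug: white mug, 80 mm across, 95 mm high, on the bench; origin under its middle. To be left alone.
- tape_stand: bench tape dispenser, 116 x 66 mm, 92 mm high; origin under its middle. To be left alone.
- marker: black marker pen, 135 mm long (x), 15 mm thick, on the bench; origin under its middle. To be left alone.

How it is judged:
On the way, in this order (a step that is already met when the one before it is completed fails the run):
1. the bolt has been lifted over the lip and its nose is drawn out of the keeper (value of joint bolt_draw above 0.034 m), for 0.1 s.
2. the gate has been opened ajar (horizontal distance between gate_edge and gate_jamb above 0.06 m), for 0.1 s.
At the end, for the whole second after the job is handed in: The gate is held still between 65 and 135 mm open at its free edge, by the robot's fingers (more than 1 N on the gate or its bolt; no carton props it), with the bolt drawn at least 30 mm, through the last second (horizontal distance between gate_edge and gate_jamb between 0.065 and 0.135 m and value of joint bolt_draw above 0.03 m and linear speed of gate below 0.02 m/s and contact force between the fingers and gate above 1 N and contact force between gate and carton_low below 0.1 N and contact force between gate and carton_top below 0.1 N); the arm keeps its last pose, push and grip.
It fails at once if the bolt is wrenched against the keeper (more than 50 N) (contact force between bolt and keeper above 50 N).
It fails at once if a bystander is pushed or lifted more than 25 mm out of its place (distance of any of carton_low, carton_top, carton_single, tape_roll, label_roll, pen_mug, tape_stand, marker from where it was at the start of the episode above 0.025 m).
It also fails if it takes over 32 s, if anything falls off the work surface, if the arm or the gripper's body presses on something with over 40 N, if the wrist force passes 120 N, or if a joint passes its speed limit or range.

### The arm

A 6-joint arm with a two-finger parallel gripper is mounted at the origin on the work surface. World frame = base frame: x ahead of the robot, y to its left, z up, the work surface at z = 0. Lengths are in m, angles in rad, forces in N, time in s.
With the tool pointing down it reaches from about 0.35 to 0.975 m from the base axis. Payload 4.9 kg.
Tool frame: the origin (TCP) lies midway between the tips of the shut fingers; the grasp point (between the pads) lies 19 mm behind it; x points along the fingers, y is the direction in which the jaws open and shut, and the axes are right-handed (so a half turn about x gives the same grasp; the last joint's range is limited). The gripper opens to 85 mm and grips with 20 to 120 N. Pads are 22 mm wide; open, the fingers measure 114 mm over their backs; the gripper's body (76 mm by 85 mm) begins 54 mm behind the grasp point. The pads swing forward as they close: fully open they stand 13 mm farther back than shut.
Start: joints at [1.176, 0.053, 1.613, -0, 1.476, -0.119], TCP at [0.17, 0.601, 0.231] pointing down, gripper open.
Joint ranges: [-3.01, 3.01], [-1.01, 2.22], [0.06, 2.58], [-1.02, 4.17], [0.09, 2.62], [-3.14, 3.14]. Speed limits (rad/s): [2.57, 2.57, 3.14, 3.14, 3.14, 3.14].

### API

Orientations are given as a rotation vector (axis times angle).
In Python, from station import ctrl gives the robot as it stands.
- The arm moves only by the shell command python3 -m handwheel 'ROWS' [FORCE]. ROWS is JSON, a list of rows, each a list of 3 entries, a list of its own where there are three numbers: the finger opening in m, from 0 to 0.0854, then the shift along the tool's x, y, z in m, then the turn, a rotation vector about the tool's x, y, z in degrees. In form: [[claw, [dx, dy, dz], [ax, ay, az]], ...]. A call has 1 to 10 rows; each row shifts and turns the commanded pose from where the row before left it, along the tool's axes as they then stand; what a row does not reach is not made up. A row lasts 1/12 s, in which the tool goes at most 41.7 mm and 7.16 degrees, less where a joint would pass 70% of its speed; a pose out of reach is approached as far as the arm can. A call with a gripper value outside its range is refused whole. The fingers move at their own pace and stop on an object; FORCE is the grip in N (left out, the last holds). Time passes only in rows, so rows that do not move let the fingers close. It gives the time, the measured TCP pose, the force and the opening at its end, in the units of the state.
- ctrl.get_obs(): the state, without advancing time (a new reading comes with each control period).
- ctrl.get_image(name): name is "scene" or "top" or "wrist"; returns the picture (400x640x3 uint8, red, green, blue); there is no depth.
- ctrl.camera_params(name): a dict with "vertical_fov" (degrees; the focal length in pixels is half the picture's height over the tangent of half this angle, whatever the lens; pixels are square), "cx", "cy" (the principal point, pixels), "rvec" (rotation vector, rad) and "tvec" (3), from world to camera coordinates, as OpenCV has them; the wrist camera has in their place "T_tool_cam" (4x4, takes a point from camera to tool coordinates, whose origin is the TCP and whose axes are the tool frame's). Camera axes: x right, y down, z forward; pixel columns grow to the right and rows downward; lengths in m; the calibration is good to about 2 mm. A picture is of the moment at which its call begins: read the wrist's pose just before it. camera_params takes no time and is no camera call.
- ctrl.finish_job(): hands the job in, once; it reports no verdict.
Trained networks look in the newest picture that a camera, given by its name, has taken for a name from the list of things; names that differ only in an ending like _2 or _b are one class to them, and where a whole thing is asked for, a point or a joint stands for the part that bears it (a point fixed in the world has none). Each returns a list of dicts, best first, with "score" (0 to 1); they miss things now and then, are a little off and sometimes report something else, mostly with a low value. They report only what shows in the picture. A call takes as long as a camera call.
- ctrl.look_for(thing, camera): "box" ([centre column, centre row, width, height] in pixels, round what is visible of it).
- ctrl.silhouettes(thing, camera): "mask" (400x640 bool, what is visible of it) and "box" ([centre column, centre row, width, height] in pixels, round what is visible of it).
- ctrl.tip_of(thing, camera): "centre" ([row, column] in pixels: a listed point, or the origin of a listed thing).
The state is a dict: "t": time; "q": joint angles; "dq": joint speeds; "effort": joint torques, N m; "tool_pos": TCP position; "tool_rot": TCP orientation; "contact_force": force on the tool from outside, world axes, zero at the start; "wrist_torque": the same for the moment, N m; "opening": finger opening in m.
Only numpy, scipy, OpenCV 4.12 (cv2) and the standard library are available. Lean on these libraries where they do the work, as an engineer would, in place of code of your own. Each camera call takes 0.05 s, during which the arm holds its last target.

## Working session

There is one attempt and no reset: what is moved stays moved. The work goes in short steps, Python scripts to look and compute and a shell command to move; the robot and the scene stay as the last step left them, time stands still between calls to the robot, and variables do not carry over. Pictures are saved under pics/ and viewed, and the job is handed in when it is done.

```bash
ls; mkdir -p pics
python3 - <<'E'
from station import ctrl
import cv2
print(ctrl.get_obs())
for n in("scene","top","wrist"):
    im=ctrl.get_image(n); cv2.imwrite(f"pics/{n}0.png",im[:,:,::-1]); print(n,ctrl.camera_params(n))
E
```

```text
pics
{'t': 0.0, 'q': array([ 1.17599993e+00,  5.33379792e-02,  1.61427313e+00, -2.99972348e-05,
        1.47597858e+00, -1.19023810e-01]), 'dq': array([-0.00051417, -0.00184721, -0.00026229,  0.00056432,  0.00033462,
        0.0023211 ]), 'effort': array([ 2.64501585e-03, -3.93682551e+01, -3.70177317e+01,  3.59040473e-05,
        7.12262525e-03, -7.80716164e-06]), 'tool_pos': array([0.16996763, 0.6008121 , 0.23008718]), 'tool_rot': array([ 0.21495216,  1.56041407, -0.21800618]), 'contact_force': array([0.33961804, 0.07350154, 0.78620601]), 'wrist_torque': array([-0.02374405,  0.01836396, -0.02670984]), 'opening': 0.08506508525086144}
scene {'vertical_fov': 54.576039931725454, 'cx': 322.1223065450642, 'cy': 203.9315811192588, 'rvec': array([ 1.80145571,  1.95913136, -0.60077428]), 'tvec': array([ 0.07466101, -0.34706896,  1.48944822])}
top {'vertical_fov': 45.1057977768566, 'cx': 318.7474495061033, 'cy': 200.29492577171672, 'rvec': array([ 2.11606478, -2.1097383 ,  0.19449922]), 'tvec': array([-0.02620767,  0.57889892,  1.39677759])}
wrist {'vertical_fov': 62.31547000677768, 'cx': 318.5141163567729, 'cy': 200.70503524201487, 'T_tool_cam': array([[-4.50210423e-04, -2.95788958e-01,  9.55253207e-01,
        -1.43425237e-01],
       [ 9.99999898e-01, -1.14205217e-04,  4.35936496e-04,
        -6.91326335e-04],
       [-1.98503019e-05,  9.55253306e-01,  2.95788979e-01,
        -7.58533904e-02],
       [ 0.00000000e+00,  0.00000000e+00,  0.00000000e+00,
         1.00000000e+00]])}
```

View pics/scene0.png

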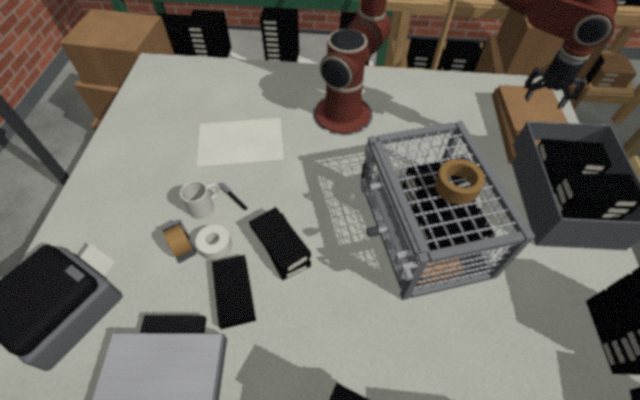

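View pics/top0.png

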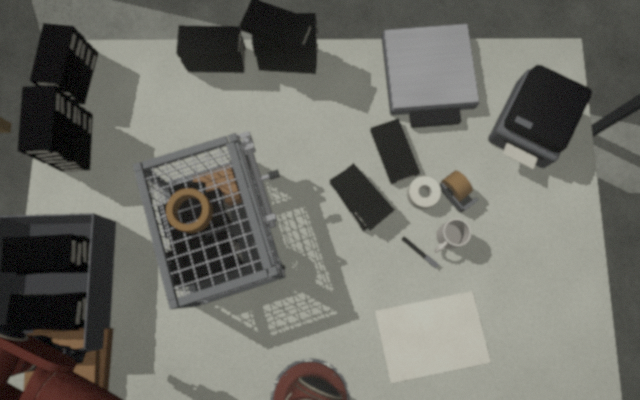

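View pics/wrist0.png

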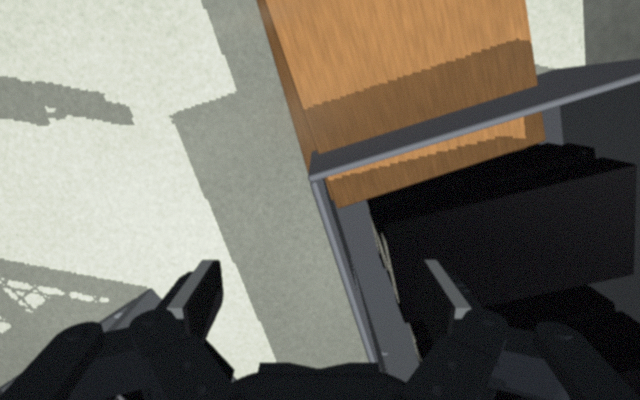

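```bash
cat > h.py <<'E'
import numpy as np, cv2
from scipy.spatial.transform import Rotation as R
from station import ctrl
def cam(n,obs=None):
    p=ctrl.camera_params(n); f=200/np.tan(np.radians(p['vertical_fov']/2))
    K=np.array([[f,0,p['cx']],[0,f,p['cy']],[0,0,1]])
    if n=='wrist':
        o=obs or ctrl.get_obs(); T=np.eye(4);T[:3,:3]=R.from_rotvec(o['tool_rot']).as_matrix();T[:3,3]=o['tool_pos']
        W=np.linalg.inv(T@p['T_tool_cam'])
        return K,W[:3,:3],W[:3,3]
    return K,R.from_rotvec(p['rvec']).as_matrix(),np.asarray(p['tvec'])
def ray(n,uv,c=None):
    K,Rm,t=c or cam(n); d=Rm.T@np.linalg.inv(K)@np.array([uv[0],uv[1],1.]); return -Rm.T@t,d/np.linalg.norm(d)
def atz(n,uv,z,c=None):
    o,d=ray(n,uv,c); return o+d*(z-o[2])/d[2]
def tri(rs):
    A=np.zeros((3,3));b=np.zeros(3)
    for o,d in rs:
        P=np.eye(3)-np.outer(d,d);A+=P;b+=P@o
    x=np.linalg.solve(A,b); return x,[np.linalg.norm((np.eye(3)-np.outer(d,d))@(x-o)) for o,d in rs]
def proj(n,X,c=None):
    K,Rm,t=c or cam(n); p=K@(Rm@np.asarray(X)+t); return p[:2]/p[2]
E
python3 - <<'E'
from h import *
Z=dict(bolt_knob=.184,keeper=.1825,gate_edge=.126,gate_jamb=.126,bolt=.184,gate=0,cage=0,tape_roll=.24,carton_low=0)
for n in("scene","top"):
    ctrl.get_image(n)
    for th in Z:
        r=ctrl.tip_of(th,n)
        for x in r[:2]:
            uv=x['centre'][::-1]; print(n,th,round(x['score'],2),np.round(uv,1),np.round(atz(n,uv,Z[th]),4))
E
```

```text
scene keeper 0.78 [409.2 270.8] [0.7267 0.1895 0.1825]
scene gate_edge 0.72 [409.4 274.9] [0.7107 0.2017 0.126 ]
scene gate_jamb 0.88 [407.2 272.6] [0.7048 0.1964 0.126 ]
scene bolt 0.95 [387.  229.6] [0.618  0.1383 0.184 ]
scene bolt 0.18 [372.9 230.4] [0.6235 0.1026 0.184 ]
scene gate 0.82 [397.6 289.5] [0.6987 0.1938 0.    ]
scene cage 0.79 [424.9 228.3] [0.4904 0.2842 0.    ]
scene tape_roll 0.9 [456.  187.7] [0.5121 0.3072 0.24  ]
scene carton_low 0.79 [284.1 247.7] [ 0.595  -0.1406  0.    ]
top bolt_knob 0.82 [273.3 174.2] [0.6275 0.1006 0.184 ]
top keeper 0.49 [248.3 141.3] [0.7236 0.1737 0.1825]
top gate_edge 0.87 [245.2 155.2] [0.6996 0.1908 0.126 ]
top gate_jamb 0.73 [242.1 153.3] [0.7054 0.2001 0.126 ]
top gate_jamb 0.57 [190.3 212.3] [0.5295 0.3427 0.126 ]
top bolt 0.64 [257.2 180. ] [0.6109 0.145  0.184 ]
top gate 0.65 [250.7 162.7] [0.7122 0.1941 0.    ]
top cage 0.77 [221.6 228.1] [0.5015 0.2781 0.    ]
top tape_roll 0.57 [190.7 210.4] [0.5149 0.3096 0.24  ]
top tape_roll 0.21 [420.4 252.1] [ 0.4074 -0.2885  0.24  ]
top carton_low 0.72 [362.6 198.9] [ 0.5949 -0.1613  0.    ]
top carton_low 0.49 [358.2 200.8] [ 0.5888 -0.1474  0.    ]
```

The views agree: the cage is near (0.50, 0.28), and in the top view the knob is at pixel (273, 174), about (0.628, 0.101) in world coordinates. I'll fit the cage pose jointly and work out the tool turn.

```bash
cat > fit.py <<'E'
from h import *
from scipy.optimize import least_squares
L=dict(bolt_knob=(-.213,-.072,.184),keeper=(-.168,-.190,.1825),gate_edge=(-.148,-.174,.126),gate_jamb=(-.148,-.174,.126),bolt=(-.168,-.072,.184),gate=(-.148,-.174,0),cage=(0,0,0))
M=[]
for n in("scene","top"):
    ctrl.get_image(n)
    for th in L:
        if th=='keeper':continue
        r=ctrl.tip_of(th,n)
        if r: M.append((n,th,np.array(r[0]['centre'][::-1])))
C={n:cam(n) for n in("scene","top")}
def w(p,l):
    c,s=np.cos(p[2]),np.sin(p[2]); return np.array([p[0]+c*l[0]-s*l[1],p[1]+s*l[0]+c*l[1],l[2]])
f=lambda p:np.concatenate([proj(n,w(p,L[t]),C[n])-uv for n,t,uv in M])
s=least_squares(f,[.5,.28,np.radians(108)],loss='soft_l1',f_scale=2)
print(s.x,np.degrees(s.x[2]))
for n,t,uv in M: print(n,t,np.round(proj(n,w(s.x,L[t]),C[n])-uv,1))
for t in L: print(t,np.round(w(s.x,L[t]),4))
hinge=w(s.x,(-.148,.178,0));print('hinge',hinge)
im=ctrl.get_image('top').copy()
pts=[(-.148,-.174,.232),(-.148,.178,.232),(-.2,-.072,.184),(-.228,-.072,.184),(-.144,-.2,.24),(-.144,.2,.24),(.144,.2,.24),(.144,-.2,.24),(-.168,-.214,.184)]
big=cv2.resize(im,(800,500))
for l in pts:
    u=proj('top',w(s.x,l),C['top'])*1.25; cv2.circle(big,tuple(int(v) for v in np.round(u)),2,(255,0,0),-1)
cv2.imwrite('pics/fit.png',cv2.resize(big[140:400,150:400],None,fx=2.2,fy=2.2)[:,:,::-1])
o=ctrl.get_obs();print(R.from_rotvec(o['tool_rot']).as_matrix().round(3), o['t'])
E
python3 fit.py
```

```text
[0.49068307 0.28502823 1.87977106] 107.7029481352475
scene bolt_knob [-1.2 -2.6]
scene gate_edge [18.5 43.1]
scene gate_jamb [1.9 0.2]
scene gate [-2.7 -0.1]
scene cage [0.4 0.1]
top bolt_knob [ 0.4 -0.5]
top gate_edge [1.7 0.1]
top gate_jamb [-0.4  0.8]
top bolt [ 2.9 -1.4]
top gate [-0.3  0.7]
top cage [-2.   1.8]
bolt_knob [0.624 0.104 0.184]
keeper [0.7228 0.1828 0.1825]
gate_edge [0.7014 0.1969 0.126 ]
gate_jamb [0.7014 0.1969 0.126 ]
bolt [0.6104 0.1469 0.184 ]
gate [0.7014 0.1969 0.    ]
cage [0.4907 0.285  0.    ]
hinge [0.36611626 0.08991004 0.        ]
[[ 0.     0.272  0.962]
 [ 0.     0.962 -0.272]
 [-1.     0.     0.   ]] 1.9
```

View pics/fit.png

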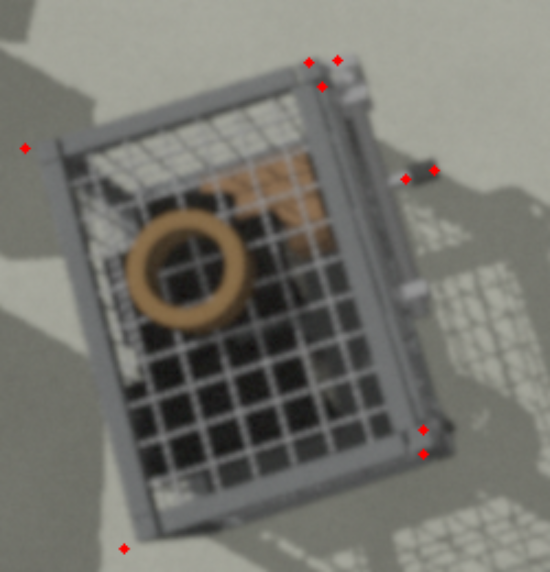

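The front edge, hinge corner and knob overlay match in the top view, where the knob sits about (408–438, 160–182) in the crop. I'll raise the tool and turn 56.5° about its x axis, then cross above the cage.

```bash
python3 -m handwheel '[[0.085,[-0.04,0,0],[0,0,0]],[0.085,[-0.04,0,0],[0,0,0]],[0.085,[-0.04,0,0],[7.05,0,0]],[0.085,[0,0,0],[7.05,0,0]],[0.085,[0,0,0],[7.05,0,0]],[0.085,[0,0,0],[7.05,0,0]],[0.085,[0,0,0],[7.05,0,0]],[0.085,[0,0,0],[7.05,0,0]],[0.085,[0,0,0],[7.05,0,0]],[0.085,[0,0,0],[7.05,0,0]]]' 80
python3 -m handwheel '[[0.085,[0,0.0141,0.0306],[0,0,0]],[0.085,[0,0.0141,0.0306],[0,0,0]],[0.085,[0,0.0141,0.0306],[0,0,0]],[0.085,[0,0.0141,0.0306],[0,0,0]],[0.085,[0,0.0141,0.0306],[0,0,0]],[0.085,[0,0.0141,0.0306],[0,0,0]],[0.085,[0,0.0141,0.0306],[0,0,0]],[0.085,[0,0.0141,0.0306],[0,0,0]],[0.085,[0,0.0141,0.0306],[0,0,0]],[0.085,[0,0.0141,0.0306],[0,0,0]]]'
python3 -m handwheel '[[0.085,[0,0.0141,0.0306],[0,0,0]],[0.085,[0,0.0141,0.0306],[0,0,0]],[0.085,[0,0.0141,0.0306],[0,0,0]],[0.085,[0,0.0141,0.0306],[0,0,0]],[0.085,[0,0.0141,0.0306],[0,0,0]],[0.085,[0,0.0141,0.0306],[0,0,0]],[0.085,[0,0.0141,0.0306],[0,0,0]],[0.085,[0,0.0141,0.0306],[0,0,0]],[0.085,[0,0.0141,0.0306],[0,0,0]],[0.085,[0,0.0141,0.0306],[0,0,0]]]'
cat > wl.py <<'E'
from h import *
import sys
o=ctrl.get_obs();im=ctrl.get_image('wrist');c=cam('wrist',o)
cv2.imwrite(f'pics/{sys.argv[1]}.png',im[:,:,::-1])
Rm=R.from_rotvec(o['tool_rot']).as_matrix();print(o['t'],o['tool_pos'].round(4),Rm.round(3).tolist(),o['contact_force'].round(1),o['opening'])
for th,z in(('bolt_knob',.184),('bolt',.184),('keeper',.1825)):
    for x in ctrl.tip_of(th,'wrist')[:2]:
        uv=x['centre'][::-1];P=atz('wrist',uv,z,c);print(th,round(x['score'],2),np.round(uv,1),P.round(4),'tool',(Rm.T@(P-o['tool_pos'])).round(4))
for x in ctrl.silhouettes('bolt','wrist')[:1]: print(x['box'],x['score'])
E
python3 wl.py w1
```

```text
t: 2.73
tool_pos: [0.1702, 0.6013, 0.3513]
tool_rot: [0.982, 1.338, -0.982]
contact_force: [-0.1, 0.2, -1.0]
opening: 0.0852
t: 3.57
tool_pos: [0.3988, 0.3517, 0.3515]
tool_rot: [0.978, 1.34, -0.977]
contact_force: [0.7, 0.2, 0.5]
opening: 0.0846
t: 4.4
tool_pos: [0.6267, 0.1034, 0.3514]
tool_rot: [0.978, 1.34, -0.977]
contact_force: [0.1, -0.0, 0.1]
opening: 0.0849
4.4 [0.6267 0.1034 0.3514] [[0.0, 0.952, 0.305], [0.0, 0.305, -0.952], [-1.0, 0.0, -0.0]] [ 0.1 -0.   0.1] 0.08489742419617982
bolt_knob 0.96 [312.5 186.3] [0.6225 0.0954 0.184 ] tool [ 0.1674 -0.0065  0.0064]
bolt_knob 0.75 [319.9 363.9] [ 0.6947 -0.1051  0.184 ] tool [0.1673 0.001  0.2194]
bolt 0.75 [316.  132.2] [0.6101 0.1456 0.184 ] tool [ 0.1674 -0.0029 -0.0453]
keeper 0.88 [438.5 136.2] [0.7199 0.1769 0.1825] tool [ 0.1689  0.1112 -0.0415]
[311.1, 163.2, 300.4, 79.1] 0.97
```

View pics/w1.png

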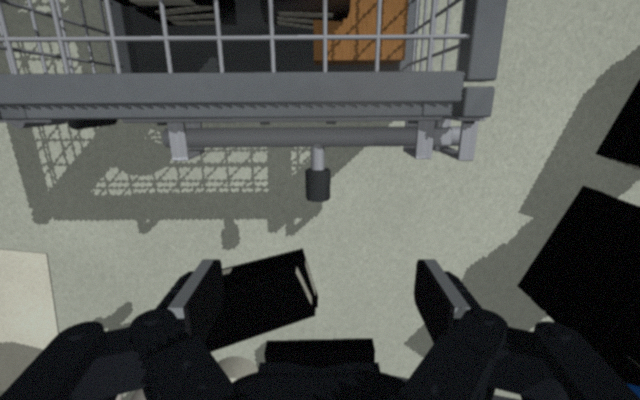

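In the wrist view the knob spans columns 306–330 and rows 168–201, so it's centred near (318, 184), almost straight below the TCP. I'll shift slightly and descend partway.

```bash
python3 -m handwheel '[[0.085,[0.03,-0.002,0.005],[0,0,0]],[0.085,[0.03,0,0],[0,0,0]],[0.085,[0.03,0,0],[0,0,0]],[0.085,[0.02,0,0],[0,0,0]],[0.085,[0,0,0],[0,0,0]]]'
python3 wl.py w2
```

```text
t: 5.07
tool_pos: [0.6216, 0.1008, 0.2352]
tool_rot: [0.972, 1.349, -0.982]
contact_force: [-1.8, -0.4, -0.3]
opening: 0.0852
5.0667 [0.6216 0.1008 0.2352] [[-0.01, 0.951, 0.308], [-0.0, 0.308, -0.952], [-1.0, -0.009, -0.003]] [-1.8 -0.4 -0.3] 0.08517593871831648
bolt_knob 0.72 [325.4 230.8] [0.6263 0.0972 0.184 ] tool [0.0512 0.0038 0.005 ]
bolt 0.69 [325.6 156. ] [0.6115 0.1425 0.184 ] tool [ 0.0513  0.0037 -0.0426]
[341.9, 200.9, 467.5, 121.5] 0.66
```

View pics/w2.png

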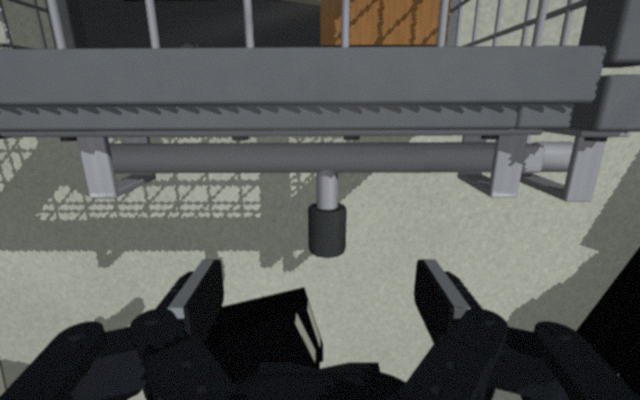

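In this picture the knob is at (327, 231) between the pads, which puts it 4 mm to +y. I'll descend to TCP z ≈ 0.163 and close.

```bash
python3 -m handwheel '[[0.085,[0.02,0.004,0.003],[0,0,0]],[0.085,[0.02,0,0],[0,0,0]],[0.085,[0.02,0,0],[0,0,0]],[0.085,[0.011,0,0],[0,0,0]],[0.085,[0,0,0],[0,0,0]]]'
python3 wl.py w3
```

```text
t: 5.73
tool_pos: [0.6291, 0.0979, 0.1685]
tool_rot: [0.976, 1.343, -0.979]
contact_force: [0.3, 0.8, -0.9]
opening: 0.0848
5.7333 [0.6291 0.0979 0.1685] [[-0.003, 0.952, 0.306], [-0.0, 0.306, -0.952], [-1.0, -0.003, -0.001]] [ 0.3  0.8 -0.9] 0.08476352398556945
bolt_knob 0.65 [312.1 275.3] [0.6255 0.0985 0.184 ] tool [-0.0155 -0.0033 -0.0017]
bolt 0.71 [314.  172.3] [0.6125 0.1423 0.184 ] tool [-0.0155 -0.0023 -0.0474]
[320.0, 234.4, 640.0, 177.4] 0.69
```

View pics/w3.png

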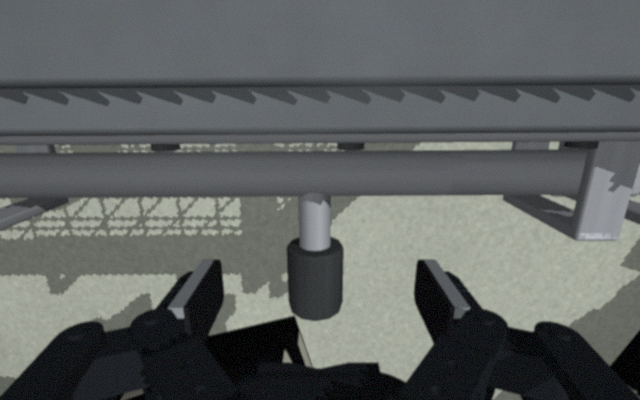

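The knob is centred between the pads at (316, 277), so I'm closing.

```bash
python3 -m handwheel '[[0.085,[0.004,-0.002,-0.002],[0,0,0]],[0.02,[0,0,0],[0,0,0]],[0.0,[0,0,0],[0,0,0]],[0.0,[0,0,0],[0,0,0]],[0.0,[0,0,0],[0,0,0]],[0.0,[0,0,0],[0,0,0]],[0.0,[0,0,0],[0,0,0]],[0.0,[0,0,0],[0,0,0]]]' 80
python3 wl.py w4
```

```text
t: 6.65
tool_pos: [0.6277, 0.0992, 0.1667]
tool_rot: [0.977, 1.34, -0.977]
contact_force: [-0.5, -0.5, 2.2]
opening: 0.0216
6.65 [0.6277 0.0992 0.1667] [[0.0, 0.952, 0.306], [-0.0, 0.306, -0.952], [-1.0, 0.0, 0.0]] [-0.5 -0.5  2.2] 0.02160307931790165
bolt_knob 0.91 [316.8 282.8] [0.6268 0.0979 0.184 ] tool [-0.0173 -0.0012  0.001 ]
bolt 0.73 [319.5 177.4] [0.6136 0.1427 0.184 ] tool [-0.0173 -0.0001 -0.0457]
[320.0, 241.6, 640.0, 177.6] 0.56
```

View pics/w4.png

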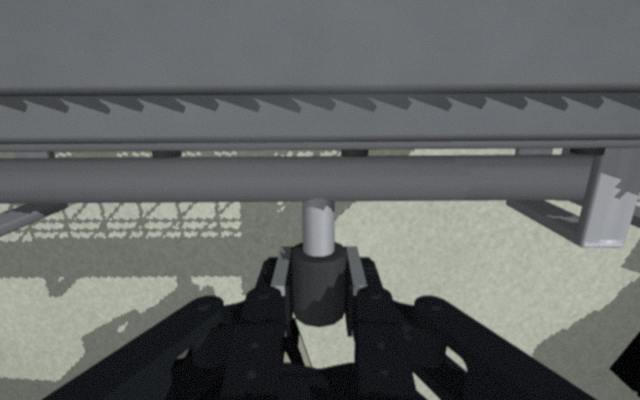

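Both pads hold the knob, with the opening at 21.6 mm. Lifting about 12 mm now.

```bash
python3 -m handwheel '[[0.0,[-0.003,0,0],[0,0,0]],[0.0,[-0.003,0,0],[0,0,0]],[0.0,[-0.003,0,0],[0,0,0]],[0.0,[-0.003,0,0],[0,0,0]],[0.0,[0,0,0],[0,0,0]],[0.0,[0,0,0],[0,0,0]]]' 80
python3 wl.py w5
python3 - <<'E'
from h import *
im=ctrl.get_image('scene');cv2.imwrite('pics/s5.png',cv2.resize(im[110:310,300:560],None,fx=3,fy=3)[:,:,::-1])
E
```

```text
t: 7.4
tool_pos: [0.6272, 0.099, 0.1782]
tool_rot: [0.977, 1.341, -0.978]
contact_force: [-0.2, -0.8, -3.3]
opening: 0.0216
7.4 [0.6272 0.099  0.1782] [[-0.001, 0.952, 0.306], [-0.0, 0.306, -0.952], [-1.0, -0.001, -0.0]] [-0.2 -0.8 -3.3] 0.021643869410885603
bolt 0.55 [317.  176.4] [0.6129 0.1401 0.184 ] tool [-0.0058 -0.0011 -0.0435]
[319.9, 239.6, 639.9, 174.1] 0.67
```

View pics/w5.png

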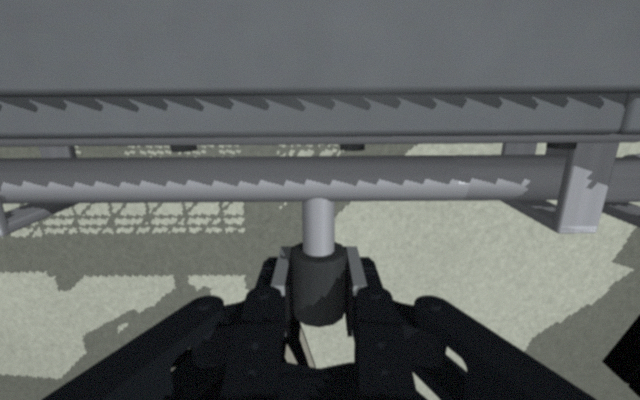

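View pics/s5.png

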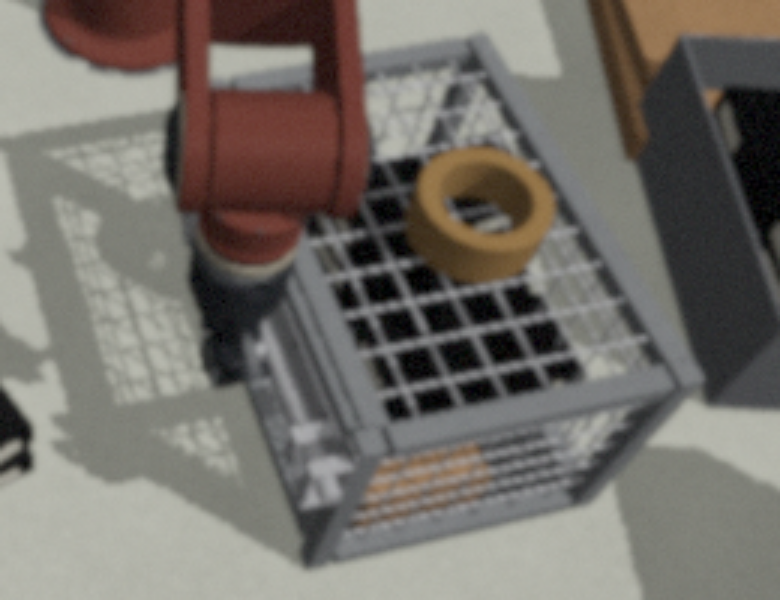

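The knob stayed in place between the pads while the guide loop dropped, at 11.5 mm of lift with the bolt's 3.3 N weight carried. I'll draw 15 mm along tool −y and check the force.

```bash
python3 -m handwheel '[[0.0,[0,-0.003,0],[0,0,0]],[0.0,[0,-0.004,0],[0,0,0]],[0.0,[0,-0.004,0],[0,0,0]],[0.0,[0,-0.004,0],[0,0,0]],[0.0,[0,0,0],[0,0,0]]]'
```

```text
t: 8.12
tool_pos: [0.6125, 0.0942, 0.1784]
tool_rot: [0.977, 1.34, -0.978]
contact_force: [0.1, -0.6, -3.5]
opening: 0.0218
```

```bash
python3 -m handwheel '[[0.0,[0,-0.005,0],[0,0,0]],[0.0,[0,-0.006,0],[0,0,0]],[0.0,[0,-0.006,0],[0,0,0]],[0.0,[0,-0.006,0],[0,0,0]],[0.0,[0,-0.005,0],[0,0,0]],[0.0,[0,0,0],[0,0,0]],[0.0,[0,0,0],[0,0,0]]]'
python3 wl.py w6
```

```text
t: 8.7
tool_pos: [0.5858, 0.0855, 0.1781]
tool_rot: [0.976, 1.341, -0.979]
contact_force: [-0.5, -2.9, -3.7]
opening: 0.0222
8.7 [0.5858 0.0855 0.1781] [[-0.002, 0.952, 0.306], [-0.001, 0.306, -0.952], [-1.0, -0.002, 0.0]] [-0.5 -2.9 -3.7] 0.022196205741175718
bolt_knob 0.93 [313.7 283. ] [0.5856 0.0771 0.184 ] tool [-0.0058 -0.0028  0.008 ]
bolt 0.92 [318.1 179. ] [0.5722 0.1257 0.184 ] tool [-0.0059 -0.0007 -0.0424]
[320.0, 238.4, 640.0, 176.1] 0.89
```

View pics/w6.png

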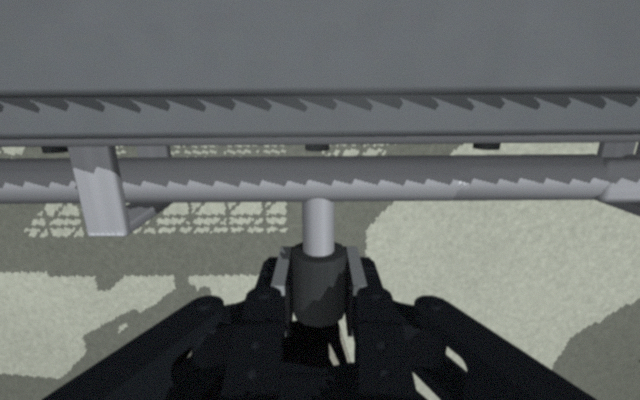

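The loop moved about 40 mm relative to the knob, consistent with the 43 mm draw at low force, so the nose is out. Next I'll swing the gate about its hinge, half of the 16.3° first.

```bash
python3 -m handwheel '[[0.0,[0,-0.001,0.0029],[0.8,0,0]],[0.0,[0,-0.002,0.0058],[1.63,0,0]],[0.0,[0,-0.002,0.0058],[1.63,0,0]],[0.0,[0,-0.002,0.0058],[1.63,0,0]],[0.0,[0,-0.002,0.0058],[1.63,0,0]],[0.0,[0,-0.001,0.0029],[0.8,0,0]],[0.0,[0,0,0],[0,0,0]]]'
python3 wl.py w7
python3 - <<'E'
from h import *
for n in('scene','top'):
    im=ctrl.get_image(n);cv2.imwrite(f'pics/{n}7.png',im[:,:,::-1])
    for t,z in(('gate_edge',.126),('gate',0),('gate_jamb',.126)):
        for x in ctrl.tip_of(t,n)[:1]: print(n,t,x['score'],atz(n,x['centre'][::-1],z).round(4))
E
```

```text
t: 9.53
tool_pos: [0.5843, 0.0547, 0.1784]
tool_rot: [1.086, 1.283, -1.085]
contact_force: [1.7, 3.1, -3.3]
opening: 0.0214
9.5333 [0.5843 0.0547 0.1784] [[0.0, 0.986, 0.166], [0.0, 0.166, -0.986], [-1.0, 0.0, -0.0]] [ 1.7  3.1 -3.3] 0.02141107123498641
bolt 0.72 [317.8 177.9] [0.5765 0.0967 0.184 ] tool [-0.0056 -0.0007 -0.0427]
[320.0, 238.1, 640.0, 176.5] 0.97
scene gate_edge 0.58 [0.713  0.1427 0.126 ]
scene gate 0.85 [0.7142 0.1501 0.    ]
scene gate_jamb 0.76 [0.7027 0.1988 0.126 ]
top gate_jamb 0.75 [0.6966 0.1898 0.126 ]
```

View pics/w7.png

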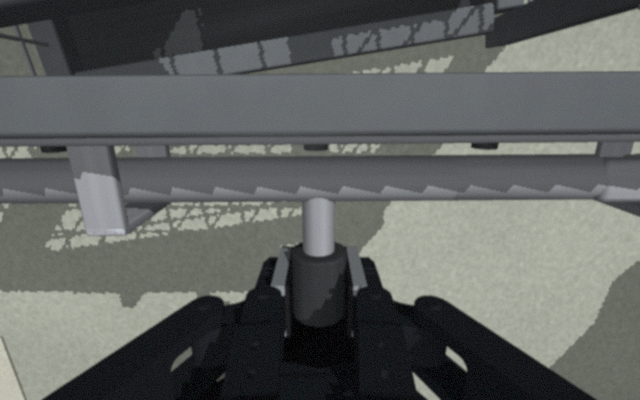

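View pics/scene7.png

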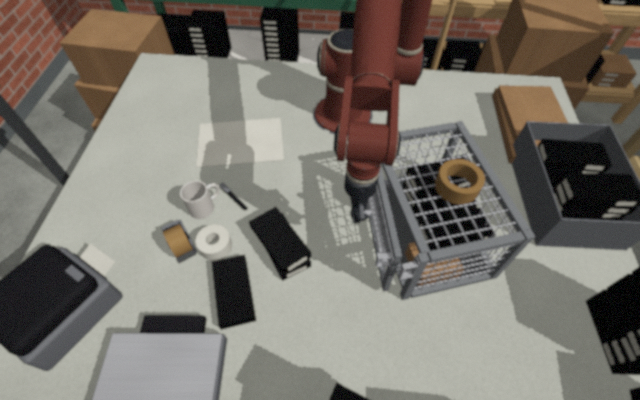

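The gate is opening with the tool, with its free edge about 50 mm out, small forces and the knob unmoved in the pads. I'll do the second half.

```bash
python3 -m handwheel '[[0.0,[0,-0.001,0.0029],[0.8,0,0]],[0.0,[0,-0.002,0.0058],[1.63,0,0]],[0.0,[0,-0.002,0.0058],[1.63,0,0]],[0.0,[0,-0.002,0.0058],[1.63,0,0]],[0.0,[0,-0.002,0.0058],[1.63,0,0]],[0.0,[0,-0.001,0.0029],[0.8,0,0]],[0.0,[0,0,0],[0,0,0]],[0.0,[0,0,0],[0,0,0]],[0.0,[0,0,0],[0,0,0]]]'
python3 wl.py w8
python3 - <<'E'
from h import *
for n in('scene','top'):
    im=ctrl.get_image(n);cv2.imwrite(f'pics/{n}8.png',im[:,:,::-1])
    for t,z in(('gate_edge',.126),('gate',0),('gate_jamb',.126)):
        for x in ctrl.tip_of(t,n)[:1]: print(n,t,x['score'],atz(n,x['centre'][::-1],z).round(4))
o=ctrl.get_obs();print(o['t'],o['contact_force'],o['dq'].round(4))
E
```

```text
t: 10.93
tool_pos: [0.5775, 0.0254, 0.1783]
tool_rot: [1.189, 1.222, -1.189]
contact_force: [1.1, 2.8, -4.3]
opening: 0.0216
10.9333 [0.5775 0.0254 0.1783] [[0.0, 1.0, 0.027], [-0.0, 0.027, -1.0], [-1.0, 0.0, 0.0]] [ 1.1  2.8 -4.3] 0.021628120348430778
bolt_knob 0.88 [319.2 282.7] [0.5777 0.0174 0.184 ] tool [-0.0057 -0.      0.0081]
bolt 0.79 [317.7 175.5] [0.5756 0.0691 0.184 ] tool [-0.0057 -0.0007 -0.0437]
[320.0, 239.9, 640.0, 177.9] 0.57
scene gate_edge 0.96 [0.7205 0.096  0.126 ]
scene gate 0.85 [0.7179 0.0965 0.    ]
scene gate_jamb 0.85 [0.6962 0.1912 0.126 ]
top gate 0.54 [0.7398 0.2165 0.    ]
top gate_jamb 0.7 [0.699  0.1887 0.126 ]
11.5833 [ 1.01756037  2.2001068  -3.08609489] [ 0.0004  0.      0.0008 -0.0007 -0.0005  0.0009]
```

View pics/w8.png

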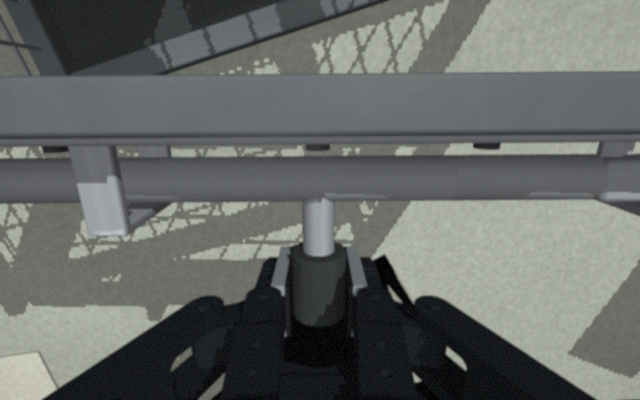

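View pics/scene8.png

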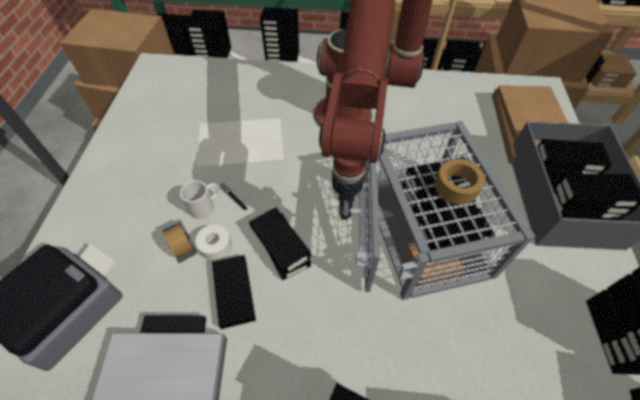

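View pics/top8.png

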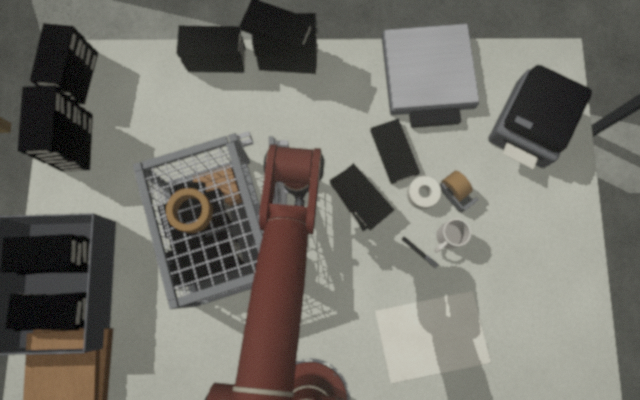

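The scene view shows the gate ajar, with its free edge at about (370, 283). That measures 98 mm from the jamb, and the 16° the tool has turned gives the same figure. Cartons and goods haven't moved, the arm is still and the knob is held, so I'm handing in.

```bash
python3 -c "
from station import ctrl
print(ctrl.finish_job()); print(ctrl.get_obs()['contact_force'],ctrl.get_obs()['opening'])"
```

```text
the job is handed in; nothing more can be done
None
the job is handed in; nothing more can be done
```

I opened the cage gate and handed the job in at about 11.6 s with the gripper still holding it ajar by the bolt knob. The hand-in gives no verdict.

**What I did:** I pinched the knob from above with an 80 N grip and lifted the bolt about 11.5 mm. I drew it about 43 mm towards the hinge with the lift kept on. The wrist force read after each move stayed at about 5 N or less, so the bolt did not seem to be wrenched against the keeper. I then swung the gate about 16° round its hinge.

**Last checks:**
- **Opening:** the scene camera put the free edge about 98 mm from the jamb, and the tool's turn angle gives the same figure. The top camera could not confirm it, because the arm hid the free edge and its one gate reading was clearly wrong.
- **Hold:** the arm was still, with 2–3 N of sideways spring load at the wrist. The knob sat unmoved between the pads in every wrist picture.
- **Bystanders:** the gate was clear of the cartons, and by eye everything else was where it started.

**Disagreements:** the fingers closed to 21.6 mm on a knob given as 24 mm, which I put down to pad give. Network points were off by a few millimetres now and then, and one early free-edge reading by much more; I checked them against the pictures and the fitted cage pose. I never measured the bolt's starting position, so its actual draw is 43–48 mm.

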